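# Rock glued tube stubs for joint play and pull the loose ones

### The arm

A 6-joint arm with a two-finger parallel gripper is mounted at the origin on the work surface. World frame = base frame: x ahead of the robot, y to its left, z up, the work surface at z = 0. Lengths are in mm, angles in rad, forces in N, time in s.
With the tool pointing down it reaches from about 400 to 925 mm from the base axis. Payload 12.5 kg.
Tool frame: the origin (TCP) lies at the very end of the fingers, on their centre line; the grasp point (between the pads) lies env.grip_point_offset behind it (env.grip_point_offset is the distance from the TCP to the grasp point, in mm); y points along the fingers, z is the direction in which the jaws open and shut, and the axes are right-handed (so a half turn about y gives the same grasp; the last joint's range is limited). The gripper opens to 95 mm and grips with 3 to 60 N. Pads are 20 mm wide; open, the fingers measure 119 mm over their backs; the gripper's body (75 mm by 180 mm) begins 59 mm behind the grasp point.
Start: joints at [1.238, 0.491, 1.559, -0, 1.092, -0.106], TCP at [140.519, 609.017, 214.661] pointing down, gripper open.
Joint ranges: [-3.1, 3.1], [-0.84, 2.19], [0.05, 2.79], [-1.13, 4.28], [0.06, 2.93], [-2.69, 2.69]. Speed limits (rad/s): [2.22, 2.22, 2.79, 3.14, 3.14, 3.14].

### API

Orientations are given as [roll, pitch, yaw] about the fixed x, y, z axes, in that order (R = Rz(yaw) Ry(pitch) Rx(roll)).
In Python, from cell import readout, read_camera, env, nets gives the robot as it stands.
- The arm moves only by the tool apply_moves, never from a script. Its argument "increments" is a list of rows, each a list of 3 entries, a list of its own where there are three numbers: the shift along the tool's x, y, z in cm, then the turn, a rotation vector about the tool's x, y, z in degrees, then the finger opening in cm, from 0 to 9.51. A call has exactly 5 rows; each row shifts and turns the pose as measured when the row begins, along the tool's axes as they then stand; what a row does not reach is not made up. A row lasts 1/8 s, in which the tool goes at most 62.5 mm and 10.7 degrees, less where a joint would pass 70% of its speed; a pose out of reach is approached as far as the arm can. A call with a gripper value outside its range is refused whole. The fingers move at their own pace and stop on an object; the grip force is fixed at half the most. Time passes only in rows, so rows that do not move let the fingers close, or fill a call up. It gives the time, the measured TCP pose, the force and the opening at its end, in the units of the state.
- readout.state(): the state, without advancing time (a new reading comes with each control period).
- read_camera(name): name is "scene" or "top" or "wrist"; returns a dict with "img" (420x560x3 uint8, red, green, blue), "vfov" (degrees; the focal length in pixels is half the picture's height over the tangent of half this angle, whatever the lens; pixels are square), "cx", "cy" (the principal point, pixels), "rvec" (rotation vector, rad) and "tvec" (3), from world to camera coordinates, as OpenCV has them; the wrist camera has in their place "mount" (4x4, takes a point from camera to tool coordinates, whose origin is the TCP and whose axes are the tool frame's). Camera axes: x right, y down, z forward; pixel columns grow to the right and rows downward; lengths in mm; the calibration is good to about 2 mm. A picture is of the moment at which its call begins: read the wrist's pose just before it. There is no depth.
- env.job_done(): hands the job in, once; it reports no verdict.
Trained networks look in a picture, given as the dict that the camera call returned (one of the last four; its "shot" number tells which), for a name from the list of things; names that differ only in an ending like _2 or _b are one class to them, and where a whole thing is asked for, a point or a joint stands for the part that bears it (a point fixed in the world has none). Each returns a list of dicts, best first, with "confidence" (0 to 1); they miss things now and then, are a little off and sometimes report something else, mostly with a low value. They report only what shows in the picture. A call takes as long as a camera call. They do not tell look-alikes from the thing itself.
- nets.look_for(picture, thing): "point" ([x, y, z] in mm, in the coordinates of the camera as it stood for that picture, good to about 4 mm: the middle of the surface that is visible of it).
- nets.mark_of(picture, thing): "point" ([x, y, z] in mm, in the coordinates of the camera as it stood for that picture, good to about 4 mm: a listed point, or the origin of a listed thing).
The state is a dict: "t": time; "joints": joint angles; "qvel": joint speeds; "tau": joint torques, N m; "eef_pos": TCP position; "tcp_rot": TCP orientation; "ft_force": force on the tool from outside, world axes, zero at the start; "moment": the same for the moment, N m; "opening": opening from 0.0 (shut) to 1.0 (fully open).
Only numpy, scipy, OpenCV 4.12 (cv2) and the standard library are available. Lean on these libraries where they do the work, as an engineer would, in place of code of your own. Each camera call takes 0.05 s, during which the arm holds its last target. There are 200 camera calls.

### The job

Check the glued tube stubs in the coloured jigs for joint play, in the order blue, yellow, green: rock each tube firmly to the left and then to the right (as seen from the robot) with its base still in the jig. Stand every stub whose tube turns out to be loose in its base upright on the floor of the red tote, and leave the sound ones seated in their jigs. Do not disturb the stub in the grey jig or the other things on the bench.

Things in the scene. Friction and masses are not known exactly. Their poses are not given: they have to be found in the camera images.
- jig_blue_pocket (a point): blue holding jig (checked first), a fixed block 90 x 90 x 45 mm with a round pocket 63 mm wide and 33 mm deep that holds a stub's hub upright with about 0.5 mm clearance all round; this point is the centre of the pocket's floor, 12 mm above the table; axes as the world's
- jig_yellow_pocket (a point): yellow holding jig (checked second), a fixed block 90 x 90 x 45 mm with a round pocket 63 mm wide and 33 mm deep that holds a stub's hub upright with about 0.5 mm clearance all round; this point is the centre of the pocket's floor, 12 mm above the table; axes as the world's
- jig_green_pocket (a point): green holding jig (checked third), a fixed block 90 x 90 x 45 mm with a round pocket 63 mm wide and 33 mm deep that holds a stub's hub upright with about 0.5 mm clearance all round; this point is the centre of the pocket's floor, 12 mm above the table; axes as the world's
- jig_grey_pocket (a point): grey holding jig (back of the table, its stub is not to be touched), a fixed block 90 x 90 x 45 mm with a round pocket 63 mm wide and 33 mm deep that holds a stub's hub upright with about 0.5 mm clearance all round; this point is the centre of the pocket's floor, 12 mm above the table; axes as the world's
- tube_a (a point): stub a: white upright tube 40 mm wide with a blue end, glued in a grey round hub; 180 mm tall in all, about 0.35 kg. The four stubs look alike; letters say nothing about place. Point: on the tube's axis, 150 mm above the hub's underside (30 mm below the tube's top); z runs up the tube. The tube pivots in the hub, 40 mm above the hub's underside
- hub_a (a point): grey hub of stub a, 62 mm wide, 45 mm high (55 mm collar up to 52 mm); point: on its axis, 22.5 mm up. A loose tube rocks about 8 degrees every way in its hub (under 1 N) and stays where left; a sound one springs back and gives 1 to 4 mm at 5 to 8 N at tube_a. With the hub's own rattle in the jig, 8 N moves the tube there about 10 mm each side if sound, about 22 mm if loose. Push that firmly
- tube_b (a point): stub b: white upright tube 40 mm wide with a blue end, glued in a grey round hub; 180 mm tall in all, about 0.35 kg. The four stubs look alike; letters say nothing about place. Point: on the tube's axis, 150 mm above the hub's underside (30 mm below the tube's top); z runs up the tube. The tube pivots in the hub, 40 mm above the hub's underside
- hub_b (a point): grey hub of stub b, 62 mm wide, 45 mm high (55 mm collar up to 52 mm); point: on its axis, 22.5 mm up. A loose tube rocks about 8 degrees every way in its hub (under 1 N) and stays where left; a sound one springs back and gives 1 to 4 mm at 5 to 8 N at tube_b. With the hub's own rattle in the jig, 8 N moves the tube there about 10 mm each side if sound, about 22 mm if loose. Push that firmly
- tube_c (a point): stub c: white upright tube 40 mm wide with a blue end, glued in a grey round hub; 180 mm tall in all, about 0.35 kg. The four stubs look alike; letters say nothing about place. Point: on the tube's axis, 150 mm above the hub's underside (30 mm below the tube's top); z runs up the tube. The tube pivots in the hub, 40 mm above the hub's underside
- hub_c (a point): grey hub of stub c, 62 mm wide, 45 mm high (55 mm collar up to 52 mm); point: on its axis, 22.5 mm up. A loose tube rocks about 8 degrees every way in its hub (under 1 N) and stays where left; a sound one springs back and gives 1 to 4 mm at 5 to 8 N at tube_c. With the hub's own rattle in the jig, 8 N moves the tube there about 10 mm each side if sound, about 22 mm if loose. Push that firmly
- tube_d (a point): stub d: white upright tube 40 mm wide with a blue end, glued in a grey round hub; 180 mm tall in all, about 0.35 kg. The four stubs look alike; letters say nothing about place. Point: on the tube's axis, 150 mm above the hub's underside (30 mm below the tube's top); z runs up the tube. The tube pivots in the hub, 40 mm above the hub's underside
- hub_d (a point): grey hub of stub d, 62 mm wide, 45 mm high (55 mm collar up to 52 mm); point: on its axis, 22.5 mm up. A loose tube rocks about 8 degrees every way in its hub (under 1 N) and stays where left; a sound one springs back and gives 1 to 4 mm at 5 to 8 N at tube_d. With the hub's own rattle in the jig, 8 N moves the tube there about 10 mm each side if sound, about 22 mm if loose. Push that firmly
- tote: open red reject tote, fixed, 290 (x) x 170 (y) x 80 mm high outside, walls and floor 5 mm; origin at the centre of its underside, on the table; axes as the world's. It stands in the left or the right side bay; the other bay has a like-sized grey stock bin with white fittings
- cap: bystander: white pipe cap, 56 mm wide, 46 mm high, standing somewhere in the red tote; origin at the centre of its underside
- can: bystander: steel can 66 mm wide, 110 mm high; origin under its centre
- coupling: bystander: white pipe coupling (ring) 84 mm wide, 70 mm high; origin under its centre
- tape_roll: bystander: yellow tape roll lying flat, 90 mm wide, 48 mm high; origin under its centre
- divider_left: fixed upright plywood divider, 260 (x) x 9 (y) x 120 mm high, between the jigs and the left side bay; origin under its centre
- divider_right: fixed upright plywood divider, 260 (x) x 9 (y) x 120 mm high, between the jigs and the right side bay; origin under its centre
There are look-alikes about, which are no part of the job. What is shaped like the part that bears tube_d but orange is not meant. What is shaped like the part that bears jig_blue_pocket but pink is not meant.

How it is judged:
By the outcome, as a careful person would: the job done as asked, in the order asked, and still so for the second after the job is handed in, with the robot touching nothing.
It also fails if it takes over 64 s, if anything falls off the work surface, if the arm or the gripper's body presses on something with over 40 N, if the wrist force passes 120 N, or if a joint passes its speed limit or range.

## Working session

There is one attempt and no reset: what is moved stays moved. The work goes in short steps, Python scripts to look and compute and a tool call to move; the robot and the scene stay as the last step left them, time stands still between calls to the robot, and variables do not carry over. Pictures are saved under pics/ and viewed, about 8 in all and at most 12, crops included, and the job is handed in when it is done.

Besides the shell and the picture viewer there is one more tool, called after "Emit:" as name(argument=value, ...), one argument or row to a line, values as JSON. apply_moves: Moves the arm, as the interface text tells. Its arguments: {"type":"object","properties":{"increments":{"type":"array"}},"required":["increments"]}

```bash
ls; mkdir -p pics; cat > h.py <<'E'
import numpy as np, cv2
from scipy.spatial.transform import Rotation as Ro
from cell import readout, read_camera, env, nets
def c2w(pic,p):
    p=np.array(p,float)
    if 'mount' in pic:
        s=readout.state(); q=pic['mount']@np.r_[p,1]
        return rot(s)@q[:3]+np.array(s['eef_pos'])
    R=cv2.Rodrigues(np.array(pic['rvec'],float))[0]
    return R.T@(p-np.array(pic['tvec'],float).ravel())
def rot(s):
    r=np.array(s['tcp_rot'],float)
    return r if r.shape==(3,3) else Ro.from_euler('xyz',r).as_matrix()
def save(pic,n): cv2.imwrite('pics/'+n,pic['img'][:,:,::-1])
def proj(pic,w):
    f=pic['img'].shape[0]/2/np.tan(np.radians(pic['vfov']/2))
    if 'mount' in pic:
        s=readout.state(); t=rot(s).T@(np.array(w)-s['eef_pos']); c=(np.linalg.inv(pic['mount'])@np.r_[t,1])[:3]
    else: c=cv2.Rodrigues(np.array(pic['rvec'],float))[0]@np.array(w)+np.array(pic['tvec'],float).ravel()
    return np.array([f*c[0]/c[2]+pic['cx'],f*c[1]/c[2]+pic['cy']])
def pix(pic,c):
    f=pic['img'].shape[0]/2/np.tan(np.radians(pic['vfov']/2)); return np.array([f*c[0]/c[2]+pic['cx'],f*c[1]/c[2]+pic['cy']])
E
python3 - <<'E'
from h import *
s=readout.state(); print(s, env.grip_point_offset); print(rot(s).round(2))
out=[]
for n in ('scene','top'):
    p=read_camera(n); out.append(p['img']); save(p,n+'0.png')
    print(n,p['vfov'],p['cx'],p['cy'],c2w(p,[0,0,0]).round())
    for t in ['jig_blue_pocket','jig_yellow_pocket','jig_green_pocket','jig_grey_pocket','tube_a','hub_a','tote','cap','can','coupling','tape_roll','divider_left','divider_right']:
        print(t,[(round(d['confidence'],2),c2w(p,d['point']).round().tolist(),pix(p,d['point']).round().tolist()) for d in nets.mark_of(p,t)])
E
```

```text
pics
{'t': 0.0, 'joints': array([ 1.23835727e+00,  4.91554354e-01,  1.55945279e+00, -5.03800563e-05,
        1.09168585e+00, -1.05614884e-01]), 'qvel': array([ 8.43323945e-05, -1.35079846e-03, -4.71285138e-05,  1.03290896e-03,
        3.38655539e-04,  1.81596108e-03]), 'tau': array([-9.53935751e-05, -6.12639070e+01, -2.58184719e+01,  6.92586112e-02,
        4.82360681e-02, -1.03970715e-04]), 'eef_pos': array([140.47161831, 608.75998617, 214.06383054]), 'tcp_rot': array([-1.57189525e+00,  7.15635280e-05, -2.26800965e-01]), 'ft_force': array([0.93523189, 0.15034036, 0.7673784 ]), 'moment': array([-0.01845997,  0.04536827,  0.00563169]), 'opening': 1.0007288385883046} 18.8
[[ 0.97 -0.    0.22]
 [-0.22 -0.    0.97]
 [-0.   -1.   -0.  ]]
scene 43.31454929006858 281.5518258147783 205.74605026834146 [1269. -154. 1208.]
jig_blue_pocket [(0.66, [473.0, -12.0, 13.0], [259.0, 206.0]), (0.61, [289.0, -188.0, 10.0], [187.0, 165.0])]
jig_yellow_pocket [(0.64, [502.0, 146.0, 8.0], [318.0, 205.0]), (0.42, [494.0, 148.0, 38.0], [319.0, 197.0])]
jig_green_pocket [(0.56, [467.0, -165.0, 13.0], [203.0, 
[... 1761 characters left out ...]
36.0, 161.0], [293.0, 117.0]), (0.54, [616.0, 61.0, 151.0], [256.0, 171.0])]
hub_a [(0.9, [623.0, 67.0, 24.0], [255.0, 179.0]), (0.83, [468.0, -163.0, 36.0], [336.0, 233.0]), (0.78, [758.0, -36.0, 34.0], [292.0, 133.0]), (0.77, [481.0, -12.0, 31.0], [283.0, 228.0]), (0.66, [500.0, 148.0, 37.0], [225.0, 220.0])]
tote [(0.71, [516.0, -333.0, -0.0], [394.0, 219.0])]
cap [(0.93, [534.0, -339.0, 5.0], [396.0, 212.0])]
can [(0.65, [743.0, 129.0, -3.0], [235.0, 141.0])]
coupling [(0.6, [753.0, -139.0, -0.0], [326.0, 139.0])]
tape_roll [(0.89, [746.0, -242.0, 4.0], [361.0, 141.0])]
divider_left [(0.7, [533.0, 242.0, 1.0], [194.0, 211.0])]
divider_right [(0.69, [532.0, -233.0, -1.0], [359.0, 213.0])]
```

```bash
python3 - <<'E'
import cv2,numpy as np
a=cv2.imread('pics/scene0.png');b=cv2.imread('pics/top0.png')
b=b[90:330,150:470]; a=a[130:350,90:420]
a=cv2.resize(a,(480,320)); b=cv2.resize(b,(480,360))
a=cv2.resize(a,(435,290));b=cv2.resize(b,(400,300))
cv2.imwrite('pics/both.png',cv2.resize(np.vstack([cv2.resize(a,(560,290)),cv2.resize(b,(560,300))]),(800,590)))
E
```

```text
(no output)
```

View pics/both.png

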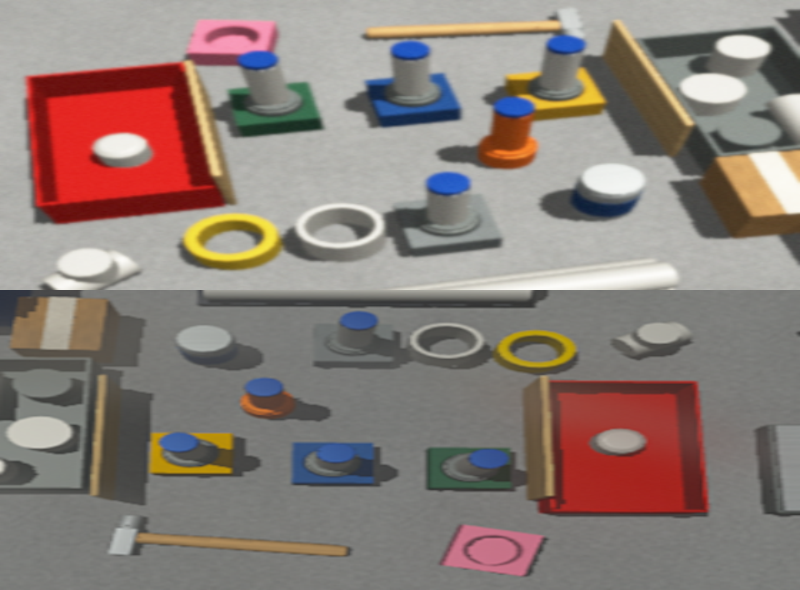

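Emit:
apply_moves(
  increments=[
    [[0,-3,0],[0,-9,0],9.5],
    [[0,-2,0],[0,-4,0],9.5],
    [[4,0,-4],[0,0,0],9.5],
    [[4,0,-4.8],[0,0,0],9.5],
    [[4,0,-4.8],[0,0,0],9.5],
  ],
)

```text
t: 2.02
eef_pos: [261.7, 473.6, 265.5]
tcp_rot: [-1.571, -0.0, 0.014]
ft_force: [0.6, 0.4, 0.4]
opening: 0.998
```

Emit:
apply_moves(
  increments=[
    [[3,0,-5],[0,0.8,0],8],
    [[3,0,-5],[0,0,0],8],
    [[3,0,-5],[0,0,0],8],
    [[3,0,-5],[0,0,0],8],
    [[3,0,-5],[0,0,0],8],
  ],
)

```text
t: 2.65
eef_pos: [416.6, 215.7, 266.5]
tcp_rot: [-1.569, -0.003, -0.0]
ft_force: [1.7, 0.2, 0.5]
opening: 0.841
```

Emit:
apply_moves(
  increments=[
    [[1.5,0,-5],[0,0,0],8],
    [[1.2,0,-5],[0,0,0],8],
    [[1.2,0,-5],[0,0,0],8],
    [[1.2,0,-5],[0,0,0],8],
    [[0.5,0,-3],[0,0,0],8],
  ],
)

```text
t: 3.28
eef_pos: [474.9, -23.8, 267.1]
tcp_rot: [-1.569, -0.006, -0.003]
ft_force: [-0.5, 0.5, -0.8]
opening: 0.842
```

```bash
python3 - <<'E'
from h import *
s=readout.state(); print(s['t'],s['eef_pos'],s['tcp_rot'],s['ft_force'])
p=read_camera('wrist'); save(p,'w1.png'); print(p['mount'].round(2),p['vfov'])
for t in ['tube_a','hub_a','jig_blue_pocket']:
    print(t,[(round(d['confidence'],2),c2w(p,d['point']).round().tolist(),pix(p,d['point']).round().tolist()) for d in nets.mark_of(p,t)])
E
```

```text
3.275 [474.86247523 -23.81413099 267.07760689] [-1.56905279 -0.00602312 -0.00250378] [-0.46249775  0.4616027  -0.81745737]
[[   0.      0.97    0.26  -72.11]
 [   0.     -0.26    0.97 -170.72]
 [   1.     -0.     -0.     -1.67]
 [   0.      0.      0.      1.  ]] 71.31943975335884
tube_a [(0.67, [615.0, 60.0, 153.0], [360.0, 321.0]), (0.58, [469.0, -167.0, 162.0], [137.0, 198.0]), (0.57, [480.0, -11.0, 164.0], [298.0, 210.0])]
hub_a [(0.96, [499.0, 143.0, 34.0], [401.0, 196.0]), (0.91, [466.0, -161.0, 33.0], [185.0, 174.0]), (0.83, [482.0, -11.0, 39.0], [293.0, 186.0]), (0.76, [618.0, 58.0, 24.0], [336.0, 269.0]), (0.18, [476.0, -9.0, 161.0], [299.0, 204.0])]
jig_blue_pocket [(0.59, [290.0, -186.0, 14.0], [158.0, 37.0]), (0.17, [512.0, -329.0, -1.0], [85.0, 200.0])]
```

```bash
python3 - <<'E'
import cv2
a=cv2.imread('pics/w1.png'); cv2.imwrite('pics/w1v.png',cv2.resize(a,(700,525)))
E
```

```text
(no output)
```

View pics/w1v.png

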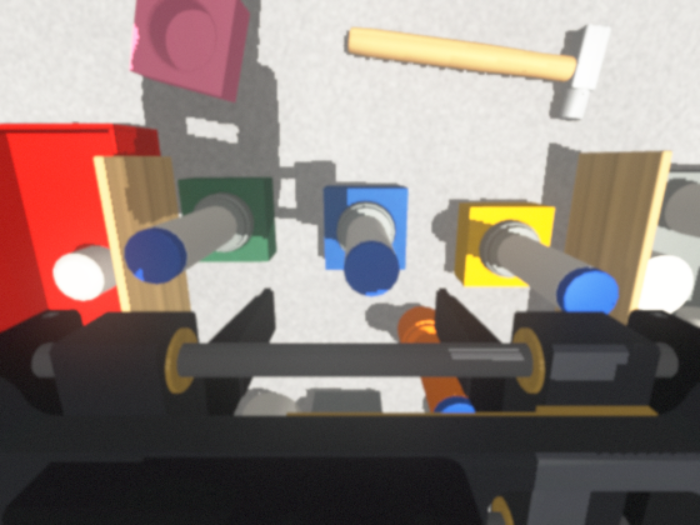

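Emit:
apply_moves(
  increments=[
    [[0.4,0,1.2],[0,0,0],8],
    [[0,4,0],[0,0,0],8],
    [[0,5,0],[0,0,0],6],
    [[0,3.3,0],[0,0,0],6],
    [[0,0,0],[0,0,0],6],
  ],
)

```text
t: 4.1
eef_pos: [480.3, -1.2, 142.4]
tcp_rot: [-1.568, -0.01, 0.005]
ft_force: [-0.2, -0.4, -0.1]
opening: 0.641
```

Emit:
apply_moves(
  increments=[
    [[0,0,0.4],[0,0,0],6],
    [[0,0,0.4],[0,0,0],6],
    [[0,0,0.4],[0,0,0],6],
    [[0,0,0.3],[0,0,0],6],
    [[0,0,0],[0,0,0],6],
  ],
)

```text
t: 4.72
eef_pos: [482.0, 16.2, 146.7]
tcp_rot: [-1.569, -0.016, 0.007]
ft_force: [-0.0, -1.2, -0.7]
opening: 0.632
```

Emit:
apply_moves(
  increments=[
    [[0,0.3,0.2],[0,0,0],6],
    [[0,0,0.2],[0,0,0],6],
    [[0,0,0.1],[0,0,0],6],
    [[0,0,0.1],[0,0,0],6],
    [[0,0,0],[0,0,0],6],
  ],
)

```text
t: 5.35
eef_pos: [483.2, 19.1, 144.0]
tcp_rot: [-1.575, -0.018, 0.008]
ft_force: [-0.8, -5.0, 1.4]
opening: 0.631
```

Emit:
apply_moves(
  increments=[
    [[-0.1,0,0.2],[0,0,0],6],
    [[-0.1,0,0.2],[0,0,0],6],
    [[0,0,0.15],[0,0,0],6],
    [[0,0,0.15],[0,0,0],6],
    [[0,0,0.1],[0,0,0],6],
  ],
)

```text
t: 5.98
eef_pos: [482.8, 20.7, 144.0]
tcp_rot: [-1.585, -0.021, 0.011]
ft_force: [-1.0, -12.1, 3.2]
opening: 0.631
```

Emit:
apply_moves(
  increments=[
    [[-0.3,0,-2],[0.8,0.6,1.2],6],
    [[0,0,-1.5],[0,0,0],6],
    [[0,0,-1],[0,0,0],6],
    [[0,0,-0.5],[0,0,0],6],
    [[0,0,0],[0,0,0],6],
  ],
)

```text
t: 6.6
eef_pos: [479.5, -30.8, 143.4]
tcp_rot: [-1.571, 0.001, -0.001]
ft_force: [-0.1, -0.1, 0.4]
opening: 0.633
```

Emit:
apply_moves(
  increments=[
    [[0,0,-0.4],[0,0,0],6],
    [[0,0,-0.3],[0,0,0],6],
    [[0,0,-0.2],[0,0,0],6],
    [[0,0,-0.1],[0,0,0],6],
    [[0,0,0],[0,0,0],6],
  ],
)

```text
t: 7.22
eef_pos: [479.7, -40.3, 143.8]
tcp_rot: [-1.57, 0.0, -0.0]
ft_force: [0.5, 2.2, 1.3]
opening: 0.634
```

Emit:
apply_moves(
  increments=[
    [[0,0,-0.2],[0,0,0],6],
    [[0,0,-0.2],[0,0,0],6],
    [[0,0,-0.15],[0,0,0],6],
    [[0,0,-0.15],[0,0,0],6],
    [[0,0,-0.1],[0,0,0],6],
  ],
)

```text
t: 7.85
eef_pos: [479.1, -44.3, 144.4]
tcp_rot: [-1.562, 0.001, -0.003]
ft_force: [0.9, 12.0, 3.4]
opening: 0.628
```

Emit:
apply_moves(
  increments=[
    [[0,0,1.0],[-0.5,0,0],6],
    [[0,-5,0],[0,0,0],8],
    [[0,-5,0],[0,0,0],8],
    [[0.5,-2,4],[0,0,0],8],
    [[1,0,5],[0,0,0],8],
  ],
)

```text
t: 8.48
eef_pos: [494.6, 56.1, 267.3]
tcp_rot: [-1.575, 0.002, -0.007]
ft_force: [1.4, 0.8, 0.1]
opening: 0.839
```

Emit:
apply_moves(
  increments=[
    [[0.5,0,5],[0,0,0],8],
    [[0,0,3.5],[0,0,0],8],
    [[0,0,0],[0,0,0],8],
    [[0,0,0],[0,0,0],8],
    [[0,0,0],[0,0,0],8],
  ],
)

```text
t: 9.1
eef_pos: [500.0, 145.2, 266.5]
tcp_rot: [-1.579, 0.001, -0.004]
ft_force: [-0.6, -0.1, 0.5]
opening: 0.84
```

```bash
cat > look.py <<'E'
from h import *
import sys
s=readout.state(); print(s['t'],s['eef_pos'].round(1),s['tcp_rot'].round(3),s['ft_force'].round(1))
p=read_camera('wrist'); save(p,sys.argv[1])
for t in ['tube_a','hub_a']+sys.argv[2:]:
    print(t,[(round(d['confidence'],2),c2w(p,d['point']).round().tolist(),pix(p,d['point']).round().tolist()) for d in nets.mark_of(p,t)])
E
python3 look.py w2.png jig_yellow_pocket
```

```text
9.1 [500.  145.2 266.5] [-1.579e+00  1.000e-03 -4.000e-03] [-0.6 -0.1  0.5]
tube_a [(0.89, [477.0, -36.0, 162.0], [97.0, 182.0]), (0.73, [619.0, 65.0, 153.0], [214.0, 306.0]), (0.68, [500.0, 146.0, 158.0], [287.0, 203.0])]
hub_a [(0.94, [619.0, 55.0, 21.0], [228.0, 256.0]), (0.92, [466.0, -166.0, 33.0], [60.0, 157.0]), (0.8, [495.0, 144.0, 35.0], [285.0, 178.0]), (0.58, [481.0, -11.0, 39.0], [172.0, 169.0])]
jig_yellow_pocket [(0.36, [470.0, -166.0, 11.0], [72.0, 158.0])]
```

Emit:
apply_moves(
  increments=[
    [[0,4,0],[0.4,0,0],8],
    [[0,5,0],[0,0,0],6],
    [[0,3.2,0],[0,0,0],6],
    [[0,0,0],[0,0,0],6],
    [[0,0,0.5],[0,0,0],6],
  ],
)

```text
t: 9.93
eef_pos: [501.9, 148.4, 143.8]
tcp_rot: [-1.571, -0.004, -0.008]
ft_force: [0.4, -0.6, -0.5]
opening: 0.63
```

Emit:
apply_moves(
  increments=[
    [[0,0,0.3],[0,0,0],6],
    [[0,0,0.3],[0,0,0],6],
    [[0,0,0.2],[0,0,0],6],
    [[0,0,0.1],[0,0,0],6],
    [[0,0,0],[0,0,0],6],
  ],
)

```text
t: 10.55
eef_pos: [503.2, 158.6, 147.2]
tcp_rot: [-1.57, -0.009, -0.007]
ft_force: [-0.7, -1.1, -0.2]
opening: 0.63
```

Emit:
apply_moves(
  increments=[
    [[-0.2,0.3,0.2],[0,0,0.5],6],
    [[0,0,0.2],[0,0,0],6],
    [[0,0,0.15],[0,0,0],6],
    [[0,0,0.1],[0,0,0],6],
    [[0,0,0],[0,0,0],6],
  ],
)

```text
t: 11.18
eef_pos: [501.6, 164.0, 144.6]
tcp_rot: [-1.573, -0.001, -0.006]
ft_force: [-0.5, -5.4, 1.2]
opening: 0.629
```

Emit:
apply_moves(
  increments=[
    [[0,0,0.2],[0,0,0],6],
    [[0,0,0.2],[0,0,0],6],
    [[0,0,0.15],[0,0,0],6],
    [[0,0,0.1],[0,0,0],6],
    [[0,0,0.1],[0,0,0],6],
  ],
)

```text
t: 11.8
eef_pos: [501.6, 167.4, 145.0]
tcp_rot: [-1.58, 0.001, -0.004]
ft_force: [-1.3, -9.6, 2.4]
opening: 0.635
```

Emit:
apply_moves(
  increments=[
    [[-0.1,0,-1.5],[0.5,0,0],6],
    [[0,0,-1],[0,0,0],6],
    [[0,0,-0.6],[0,0,0],6],
    [[0,0,-0.3],[0,0,0],6],
    [[0,0,0],[0,0,0],6],
  ],
)

```text
t: 12.42
eef_pos: [500.5, 133.4, 144.9]
tcp_rot: [-1.57, 0.001, -0.005]
ft_force: [-0.7, 1.7, -1.0]
opening: 0.628
```

Emit:
apply_moves(
  increments=[
    [[0,0,-0.2],[0,0,0],6],
    [[0,0,-0.2],[0,0,0],6],
    [[0,0,-0.15],[0,0,0],6],
    [[0,0,-0.15],[0,0,0],6],
    [[0,0,-0.1],[0,0,0],6],
  ],
)

```text
t: 13.05
eef_pos: [501.0, 126.8, 145.8]
tcp_rot: [-1.568, -0.001, -0.005]
ft_force: [-0.4, 6.3, 3.5]
opening: 0.634
```

Emit:
apply_moves(
  increments=[
    [[0,0.1,-0.2],[0,0,0],6],
    [[0,0,-0.2],[0,0,0],6],
    [[0,0,-0.15],[0,0,0],6],
    [[0,0,-0.15],[0,0,0],6],
    [[0,0,-0.1],[0,0,0],6],
  ],
)

```text
t: 13.68
eef_pos: [501.2, 122.9, 145.8]
tcp_rot: [-1.56, -0.004, -0.007]
ft_force: [-0.2, 12.4, 1.9]
opening: 0.631
```

Emit:
apply_moves(
  increments=[
    [[0,0,1.0],[-0.6,0,0],6],
    [[0,-5,0],[0,0,0],8],
    [[0,-5,0],[0,0,0],8],
    [[-0.5,-2,-4],[0,0,0],8],
    [[-1,0,-5.5],[0,0,0],8],
  ],
)

```text
t: 14.3
eef_pos: [484.8, 37.7, 268.5]
tcp_rot: [-1.576, 0.0, -0.001]
ft_force: [0.8, 0.3, 0.4]
opening: 0.838
```

Emit:
apply_moves(
  increments=[
    [[-1,0,-5.5],[0,0,0],8],
    [[-0.5,0,-5.5],[0,0,0],8],
    [[0,0,-5.5],[0,0,0],8],
    [[0,0,-3],[0,0,0],8],
    [[0,0,0],[0,0,0],8],
  ],
)

```text
t: 14.92
eef_pos: [466.7, -166.6, 269.7]
tcp_rot: [-1.58, 0.003, -0.003]
ft_force: [-0.1, -0.1, 1.0]
opening: 0.844
```

```bash
python3 look.py w3.png tote cap
```

```text
14.925 [ 466.7 -166.6  269.7] [-1.58   0.003 -0.003] [-0.1 -0.1  1. ]
tube_a [(0.73, [479.0, -33.0, 162.0], [420.0, 216.0]), (0.7, [473.0, -165.0, 160.0], [286.0, 209.0]), (0.18, [496.0, 146.0, 39.0], [508.0, 202.0])]
hub_a [(0.93, [467.0, -163.0, 36.0], [287.0, 181.0]), (0.84, [498.0, 145.0, 40.0], [507.0, 204.0]), (0.63, [482.0, -13.0, 36.0], [394.0, 192.0])]
tote [(0.73, [516.0, -332.0, -0.0], [179.0, 208.0]), (0.29, [479.0, -10.0, 40.0], [397.0, 190.0])]
cap [(0.94, [530.0, -332.0, 6.0], [179.0, 217.0])]
```

Emit:
apply_moves(
  increments=[
    [[0.2,4,0.2],[0.4,0,0],8],
    [[0,5,0],[0,0,0],6],
    [[0,3.5,0],[0,0,0],6],
    [[0,0,0],[0,0,0],6],
    [[0,0,0.6],[0,0,0],6],
  ],
)

```text
t: 15.8
eef_pos: [470.9, -152.4, 144.6]
tcp_rot: [-1.575, -0.002, 0.007]
ft_force: [0.3, -0.3, 0.2]
opening: 0.634
```

Emit:
apply_moves(
  increments=[
    [[0,0,0.4],[0,0,0],6],
    [[0,0,0.3],[0,0,0],6],
    [[0,0,0.2],[0,0,0],6],
    [[0,0,0.1],[0,0,0],6],
    [[0,0,0],[0,0,0],6],
  ],
)

```text
t: 16.42
eef_pos: [472.0, -141.4, 148.0]
tcp_rot: [-1.578, -0.007, 0.008]
ft_force: [0.1, 0.6, 0.5]
opening: 0.629
```

Emit:
apply_moves(
  increments=[
    [[0,0,0.2],[0,0,0],6],
    [[0,0,0.1],[0,0,0],6],
    [[0,0,0.1],[0,0,0],6],
    [[0,0,0.1],[0,0,0],6],
    [[0,0,0],[0,0,0],6],
  ],
)

```text
t: 17.05
eef_pos: [472.4, -136.7, 148.2]
tcp_rot: [-1.579, -0.008, 0.008]
ft_force: [-0.2, -1.7, 1.2]
opening: 0.632
```

Emit:
apply_moves(
  increments=[
    [[-0.1,0.4,0.2],[0.4,0,0.4],6],
    [[0,0,0.2],[0,0,0],6],
    [[0,0,0.2],[0,0,0],6],
    [[0,0,0.15],[0,0,0],6],
    [[0,0,0.1],[0,0,0],6],
  ],
)

```text
t: 17.68
eef_pos: [473.1, -132.1, 144.3]
tcp_rot: [-1.579, -0.005, 0.01]
ft_force: [-0.8, -11.5, 0.4]
opening: 0.629
```

Emit:
apply_moves(
  increments=[
    [[-0.3,0,-2],[0.4,0.6,0.3],6],
    [[0,0,-1.5],[0,0,0],6],
    [[0,0,-1],[0,0,0],6],
    [[0,0,-0.5],[0,0,0],6],
    [[0,0,0],[0,0,0],6],
  ],
)

```text
t: 18.3
eef_pos: [469.4, -182.7, 143.3]
tcp_rot: [-1.569, 0.003, -0.001]
ft_force: [-0.2, -0.0, 0.2]
opening: 0.634
```

Emit:
apply_moves(
  increments=[
    [[0,0,-0.4],[0,0,0],6],
    [[0,0,-0.3],[0,0,0],6],
    [[0,0,-0.2],[0,0,0],6],
    [[0,0,-0.1],[0,0,0],6],
    [[0,0,0],[0,0,0],6],
  ],
)

```text
t: 18.92
eef_pos: [469.4, -192.2, 143.5]
tcp_rot: [-1.568, 0.003, -0.0]
ft_force: [0.2, 0.7, 1.5]
opening: 0.631
```

Emit:
apply_moves(
  increments=[
    [[0,0,-0.2],[0,0,0],6],
    [[0,0,-0.15],[0,0,0],6],
    [[0,0,-0.15],[0,0,0],6],
    [[0,0,-0.1],[0,0,0],6],
    [[0,0,-0.1],[0,0,0],6],
  ],
)

```text
t: 19.55
eef_pos: [468.7, -195.8, 144.0]
tcp_rot: [-1.561, 0.005, -0.001]
ft_force: [-0.0, 8.9, 3.8]
opening: 0.632
```

Emit:
apply_moves(
  increments=[
    [[0,0,1.5],[-0.5,0,0],6],
    [[0.05,0.1,1.6],[0,0,0],6],
    [[0,0,0],[0,0,0],6],
    [[0,0,0],[0,0,0],5],
    [[0,0,0],[0,0,0],5],
  ],
)

```text
t: 20.18
eef_pos: [469.5, -163.2, 142.9]
tcp_rot: [-1.572, 0.005, -0.0]
ft_force: [0.6, 0.3, 1.4]
opening: 0.533
```

Emit:
apply_moves(
  increments=[
    [[0,0,-0.1],[0,0,0],3],
    [[0,0,0],[0,0,0],3],
    [[0,0,0],[0,0,0],3],
    [[0,0,0],[0,0,0],3],
    [[0,0,0],[0,0,0],3],
  ],
)

```text
t: 20.8
eef_pos: [469.5, -164.7, 142.9]
tcp_rot: [-1.572, 0.004, -0.001]
ft_force: [-0.1, 0.5, 0.1]
opening: 0.417
```

Gripped with almost no side load. Lift straight.

Emit:
apply_moves(
  increments=[
    [[0,-1.5,0],[0,0,0],3],
    [[0,-2,0],[0,0,0],3],
    [[0,-2,0],[0,0,0],3],
    [[0,-2.5,0],[0,0,0],3],
    [[0,-3,0],[0,0,0],3],
  ],
)

```text
t: 21.42
eef_pos: [468.3, -164.2, 252.5]
tcp_rot: [-1.569, 0.012, -0.001]
ft_force: [0.2, -0.3, -2.4]
opening: 0.418
```

Emit:
apply_moves(
  increments=[
    [[0,-3,0],[0,0,0],3],
    [[0,-1,0],[0,0,0],3],
    [[0,0,-1],[0,0,0],3],
    [[0,0,-2],[0,0,0],3],
    [[0,0,0],[0,0,0],3],
  ],
)

```text
t: 22.05
eef_pos: [467.9, -196.6, 291.4]
tcp_rot: [-1.568, 0.015, -0.001]
ft_force: [0.0, -0.1, -4.0]
opening: 0.419
```

```bash
python3 - <<'E'
from h import *
s=readout.state(); print(s['t'],s['eef_pos'].round(1),s['ft_force'].round(1),s['opening'])
p=read_camera('scene'); q=read_camera('wrist'); 
cv2.imwrite('pics/g1.png',np.hstack([cv2.resize(p['img'][100:300,80:380],(450,300)),cv2.resize(q['img'],(350,300))])[:,:,::-1])
for pp in(p,q): print([(round(d['confidence'],2),c2w(pp,d['point']).round().tolist()) for d in nets.mark_of(pp,'hub_a')])
E
```

```text
22.05 [ 467.9 -196.6  291.4] [ 0.  -0.1 -4. ] 0.4191013451700645
[(0.94, [497.0, 146.0, 41.0]), (0.93, [618.0, 65.0, 22.0]), (0.76, [754.0, -36.0, 34.0]), (0.71, [465.0, -197.0, 184.0]), (0.65, [479.0, -13.0, 37.0]), (0.52, [474.0, -12.0, 15.0]), (0.49, [758.0, -138.0, 1.0])]
[(0.93, [496.0, 144.0, 42.0]), (0.84, [621.0, 59.0, 21.0]), (0.62, [479.0, -10.0, 36.0]), (0.47, [751.0, -138.0, 2.0])]
```

View pics/g1.png

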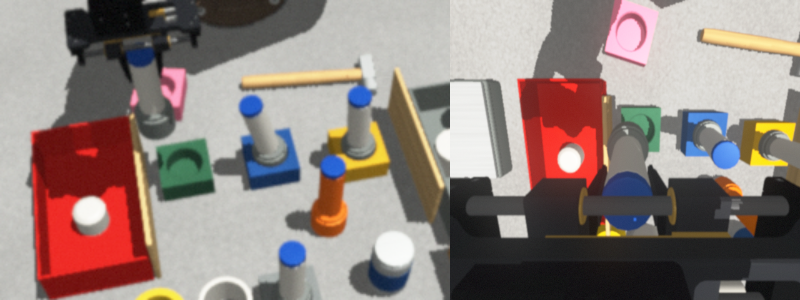

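Emit:
apply_moves(
  increments=[
    [[-1,0,-4],[0,0,-0.8],3],
    [[-1,0,-4],[0,0,0],3],
    [[-1,0,-4],[0,0,0],3],
    [[-0.6,0,-1.5],[0,0,0],3],
    [[0,0,0],[0,0,0],3],
  ],
)

```text
t: 22.88
eef_pos: [431.7, -331.7, 291.3]
tcp_rot: [-1.567, -0.0, 0.004]
ft_force: [-0.0, 0.6, -3.2]
opening: 0.415
```

Emit:
apply_moves(
  increments=[
    [[0,0,0],[0,0,0],3],
    [[0,4,0],[0,0,0],3],
    [[0,4,0],[0,0,0],3],
    [[0,3,0],[0,0,0],3],
    [[0,0,0],[0,0,0],3],
  ],
)

```text
t: 23.5
eef_pos: [434.3, -326.1, 180.1]
tcp_rot: [-1.568, -0.003, 0.009]
ft_force: [0.0, 0.7, -2.5]
opening: 0.418
```

Emit:
apply_moves(
  increments=[
    [[-0.3,2,-0.4],[0,0,0],3],
    [[0,1.4,0],[0,0,0],3],
    [[0,0.4,0],[0,0,0],3],
    [[0,0.2,0],[0,0,0],3],
    [[0,0.1,0],[0,0,0],3],
  ],
)

```text
t: 24.12
eef_pos: [434.4, -329.7, 143.2]
tcp_rot: [-1.573, -0.008, 0.012]
ft_force: [-1.2, -0.1, -2.3]
opening: 0.415
```

Emit:
apply_moves(
  increments=[
    [[-0.1,0.4,0],[0,0,0.4],3],
    [[0,0.3,0],[0,0,0],3],
    [[0,0.2,0],[0,0,0],3],
    [[0,0.1,0],[0,0,0],3],
    [[0,0,0],[0,0,0],3],
  ],
)

```text
t: 24.75
eef_pos: [434.5, -329.2, 136.2]
tcp_rot: [-1.574, -0.004, 0.011]
ft_force: [-0.2, 0.1, -3.1]
opening: 0.42
```

Emit:
apply_moves(
  increments=[
    [[0,0.2,0],[0,0,0],3],
    [[0,0.15,0],[0,0,0],3],
    [[0,0.1,0],[0,0,0],3],
    [[0,0,0],[0,0,0],3],
    [[0,0,0],[0,0,0],3],
  ],
)

```text
t: 25.38
eef_pos: [435.3, -329.3, 136.0]
tcp_rot: [-1.576, -0.007, 0.012]
ft_force: [-0.1, -0.0, -0.7]
opening: 0.415
```

Emit:
apply_moves(
  increments=[
    [[0,0.15,0],[0,0,0],3],
    [[0,0,0],[0,0,0],7],
    [[0,0,0],[0,0,0],7],
    [[0,0,0],[0,0,0],7],
    [[0,-2,0],[0,0,0],8],
  ],
)

```text
t: 26.0
eef_pos: [435.4, -329.5, 154.5]
tcp_rot: [-1.576, -0.007, 0.011]
ft_force: [0.3, -0.0, -0.4]
opening: 0.784
```

Emit:
apply_moves(
  increments=[
    [[0,-4,0],[0,0,0],8],
    [[0,-5,0],[0,0.7,0.4],8],
    [[0,-3,2],[0,0,0],8],
    [[0.5,0,4],[0,0,0],8],
    [[0.8,0,5],[0,0,0],8],
  ],
)

```text
t: 26.62
eef_pos: [448.0, -219.2, 277.8]
tcp_rot: [-1.576, -0.001, -0.006]
ft_force: [1.2, -0.1, -0.5]
opening: 0.841
```

Emit:
apply_moves(
  increments=[
    [[1,0,5.5],[0,0,0],8],
    [[1,0,5.5],[0,0,0],8],
    [[1,0,5.5],[0,0,0],8],
    [[0,0,2],[0,0,0],8],
    [[0,0,0],[0,0,0],8],
  ],
)

```text
t: 27.25
eef_pos: [479.7, -26.5, 276.5]
tcp_rot: [-1.576, -0.002, -0.004]
ft_force: [0.6, -1.0, -0.3]
opening: 0.844
```

```bash
python3 look.py w4.png; python3 - <<'E'
from h import *
p=read_camera('scene'); cv2.imwrite('pics/g2.png',cv2.resize(p['img'][100:300,60:380],(800,500))[:,:,::-1])
for t in('tube_a','hub_a'): print([(round(d['confidence'],2),c2w(p,d['point']).round().tolist()) for d in nets.mark_of(p,t)])
E
```

```text
27.25 [479.7 -26.5 276.5] [-1.576 -0.002 -0.004] [ 0.6 -1.  -0.3]
tube_a [(0.89, [479.0, -37.0, 161.0], [277.0, 201.0]), (0.6, [501.0, 140.0, 162.0], [451.0, 221.0]), (0.59, [615.0, 58.0, 151.0], [361.0, 312.0])]
hub_a [(0.95, [621.0, 54.0, 22.0], [338.0, 265.0]), (0.93, [481.0, -14.0, 36.0], [296.0, 181.0]), (0.81, [498.0, 141.0, 40.0], [405.0, 192.0]), (0.7, [500.0, 138.0, 6.0], [395.0, 188.0]), (0.58, [434.0, -336.0, 28.0], [68.0, 148.0])]
[(0.85, [500.0, 138.0, 162.0]), (0.67, [623.0, 60.0, 151.0]), (0.6, [440.0, -329.0, 155.0]), (0.58, [758.0, -33.0, 164.0]), (0.55, [478.0, -40.0, 160.0])]
[(0.75, [616.0, 64.0, 24.0]), (0.73, [494.0, 148.0, 40.0]), (0.72, [755.0, -38.0, 36.0]), (0.63, [479.0, -17.0, 35.0]), (0.63, [436.0, -329.0, 24.0])]
```

View pics/g2.png

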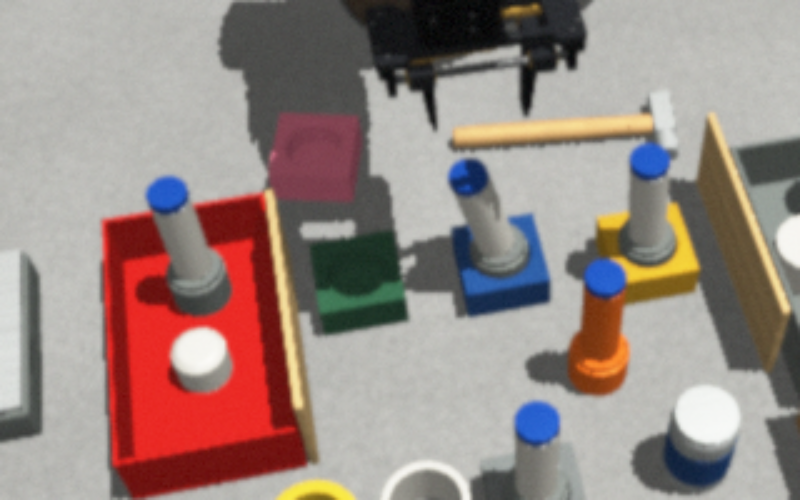

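Emit:
apply_moves(
  increments=[
    [[0,0,-1],[0.3,0,0],9],
    [[0,4,0],[0,0,0],9],
    [[0,5,0],[0,0,0],9],
    [[0,4,0],[0,0,0],9],
    [[0,0,0],[0,0,0],6],
  ],
)

```text
t: 28.18
eef_pos: [481.0, -43.9, 144.4]
tcp_rot: [-1.571, -0.005, -0.012]
ft_force: [-0.9, 0.0, -0.0]
opening: 0.889
```

Emit:
apply_moves(
  increments=[
    [[0,0,0.8],[0,0,0],6],
    [[0,0,0.8],[0,0,0],6],
    [[0,0,0.6],[0,0,0],6],
    [[0,0,0],[0,0,0],5],
    [[0,0,0],[0,0,0],5],
  ],
)

```text
t: 28.8
eef_pos: [483.3, -21.1, 149.2]
tcp_rot: [-1.573, -0.012, -0.012]
ft_force: [-0.5, -1.4, 0.6]
opening: 0.533
```

Emit:
apply_moves(
  increments=[
    [[-0.3,0.5,0.8],[0,-0.6,0.7],5],
    [[0,0,0],[0,0,0],5],
    [[0,0,0.1],[0,0,0],5],
    [[0,0,0],[0,0,0],5],
    [[0,0,0],[0,0,0],5],
  ],
)

```text
t: 29.42
eef_pos: [480.2, -11.6, 143.6]
tcp_rot: [-1.573, 0.001, -0.001]
ft_force: [-0.7, -1.0, 0.6]
opening: 0.525
```

Emit:
apply_moves(
  increments=[
    [[0,0,0],[0,0,0],3],
    [[0,0,0],[0,0,0],3],
    [[0,0,0],[0,0,0],3],
    [[0,0,0],[0,0,0],3],
    [[0,0,0],[0,0,0],3],
  ],
)

```text
t: 30.05
eef_pos: [480.2, -12.1, 143.7]
tcp_rot: [-1.574, 0.001, -0.001]
ft_force: [0.4, -1.9, -0.8]
opening: 0.419
```

Emit:
apply_moves(
  increments=[
    [[0,-1.5,0],[0,0,0],3],
    [[0,-2,0],[0,0,0],3],
    [[0,-2,0],[0,0,0],3],
    [[0,-2.5,0],[0,0,0],3],
    [[0,-3,0],[0,0,0],3],
  ],
)

```text
t: 30.68
eef_pos: [478.5, -10.9, 253.3]
tcp_rot: [-1.571, 0.01, -0.001]
ft_force: [0.2, 0.5, -3.5]
opening: 0.416
```

Emit:
apply_moves(
  increments=[
    [[0,-3,0],[0,0,-0.5],3],
    [[0,-1,-2],[0,0,0],3],
    [[0.7,0,-4],[0,0,0],3],
    [[2,0,-4],[0,0,0],3],
    [[2,0,-4],[0,0,0],3],
  ],
)

```text
t: 31.3
eef_pos: [525.5, -150.9, 295.5]
tcp_rot: [-1.568, -0.0, 0.003]
ft_force: [0.1, 1.3, -3.4]
opening: 0.421
```

Emit:
apply_moves(
  increments=[
    [[2,0,-4],[0,0,0],3],
    [[2,0,-4.5],[0,0,0],3],
    [[2,0,-4.5],[0,0,0],3],
    [[1.4,0,-3],[0,0,0],3],
    [[0,0,0],[0,0,0],3],
  ],
)

```text
t: 31.92
eef_pos: [601.6, -317.0, 289.9]
tcp_rot: [-1.562, 0.005, 0.001]
ft_force: [-0.6, 1.9, -2.9]
opening: 0.418
```

Emit:
apply_moves(
  increments=[
    [[0,0,0],[0,0,0],3],
    [[0,0,0],[0,0,0],3],
    [[0,3,0],[0,0,0],3],
    [[0,3,0],[0,0,0],3],
    [[0,2,0],[0,0,0],3],
  ],
)

```text
t: 32.55
eef_pos: [601.0, -312.2, 210.2]
tcp_rot: [-1.562, 0.003, 0.004]
ft_force: [0.0, 0.2, -3.8]
opening: 0.418
```

Emit:
apply_moves(
  increments=[
    [[0.9,0,-1.9],[-0.5,0,0],3],
    [[0,2.5,0],[0,0,0],3],
    [[0,2.5,0],[0,0,0],3],
    [[0,1.3,0],[0,0,0],3],
    [[0,0,0],[0,0,0],3],
  ],
)

```text
t: 33.17
eef_pos: [609.9, -327.3, 146.2]
tcp_rot: [-1.571, 0.003, 0.008]
ft_force: [-0.8, -0.5, -3.1]
opening: 0.416
```

Emit:
apply_moves(
  increments=[
    [[0,0.3,0],[0,0,0],3],
    [[0,0.2,0],[0,0,0],3],
    [[0,0.1,0],[0,0,0],3],
    [[0,0,0],[0,0,0],3],
    [[0,0,0],[0,0,0],3],
  ],
)

```text
t: 33.8
eef_pos: [610.8, -327.5, 142.9]
tcp_rot: [-1.573, -0.001, 0.009]
ft_force: [0.2, -0.0, -3.4]
opening: 0.416
```

Emit:
apply_moves(
  increments=[
    [[0,0.4,0],[0,0,0],3],
    [[0,0.3,0],[0,0,0],3],
    [[0,0.2,0],[0,0,0],3],
    [[0,0.2,0],[0,0,0],3],
    [[0,0,0],[0,0,0],3],
  ],
)

```text
t: 34.42
eef_pos: [611.7, -327.1, 135.3]
tcp_rot: [-1.574, -0.004, 0.009]
ft_force: [-1.2, 0.7, -2.9]
opening: 0.419
```

Emit:
apply_moves(
  increments=[
    [[0,0.1,0],[0,0,0],3],
    [[0,0.1,0],[0,0,0],3],
    [[0,0,0],[0,0,0],3],
    [[0,0,0],[0,0,0],3],
    [[0,0,0],[0,0,0],3],
  ],
)

```text
t: 35.05
eef_pos: [612.0, -327.2, 135.0]
tcp_rot: [-1.574, -0.006, 0.009]
ft_force: [-0.9, 0.4, 2.8]
opening: 0.419
```

Emit:
apply_moves(
  increments=[
    [[0,0,0],[0,0,0],7],
    [[0,0,0],[0,0,0],7],
    [[0,0,0],[0,0,0],7],
    [[0,-2,0],[0,0,0],8],
    [[0,-5,0],[0,0,0],8],
  ],
)

```text
t: 35.67
eef_pos: [610.8, -326.6, 201.8]
tcp_rot: [-1.571, -0.0, 0.008]
ft_force: [-0.1, 0.5, 0.5]
opening: 0.826
```

Emit:
apply_moves(
  increments=[
    [[0,-5,0],[0,0.5,0.4],8],
    [[0,-1.5,2],[0,0,0],8],
    [[-1,0,5],[0,0,0],8],
    [[-1.5,0,5.5],[0,0,0],8],
    [[-1.5,0,5.5],[0,0,0],8],
  ],
)

```text
t: 36.3
eef_pos: [570.0, -143.1, 268.9]
tcp_rot: [-1.572, 0.004, -0.005]
ft_force: [-0.0, -0.6, 0.4]
opening: 0.844
```

Emit:
apply_moves(
  increments=[
    [[-1.5,0,5.5],[0,0,0],8],
    [[-1.5,0,5.5],[0,0,0],8],
    [[-1.5,0,5.5],[0,0,0],8],
    [[-1.5,0,5.5],[0,0,0],8],
    [[0,0,0],[0,0,0],8],
  ],
)

```text
t: 36.92
eef_pos: [503.5, 89.8, 265.4]
tcp_rot: [-1.571, 0.009, 0.001]
ft_force: [0.4, -0.1, -0.4]
opening: 0.841
```

```bash
python3 look.py w5.png; python3 - <<'E'
from h import *
p=read_camera('scene'); q=read_camera('top')
for pp in(p,q):
  for t in('tube_a','hub_a','cap'): print([(round(d['confidence'],2),c2w(pp,d['point']).round().tolist()) for d in nets.mark_of(pp,t)])
w=cv2.imread('pics/w5.png')
cv2.imwrite('pics/g3.png',np.vstack([cv2.resize(p['img'][90:310,60:400],(540,350))[:,:,::-1],np.hstack([cv2.resize(w[80:330,200:520],(320,250)),cv2.resize(p['img'][140:230,280:360],(220,250),interpolation=cv2.INTER_CUBIC)[:,:,::-1]])]))
E
```

```text
36.925 [503.5  89.8 265.4] [-1.571e+00  9.000e-03  1.000e-03] [ 0.4 -0.1 -0.4]
tube_a [(0.78, [617.0, 58.0, 155.0], [258.0, 303.0]), (0.63, [500.0, 134.0, 158.0], [333.0, 200.0])]
hub_a [(0.61, [621.0, 57.0, 22.0], [266.0, 256.0]), (0.56, [498.0, 137.0, 36.0], [322.0, 178.0]), (0.48, [764.0, -39.0, 35.0], [208.0, 342.0])]
[(0.96, [440.0, -327.0, 156.0]), (0.92, [500.0, 142.0, 164.0]), (0.78, [609.0, -329.0, 155.0]), (0.68, [759.0, -33.0, 164.0]), (0.64, [620.0, 58.0, 150.0])]
[(0.88, [496.0, 147.0, 40.0]), (0.88, [615.0, 66.0, 23.0]), (0.86, [612.0, -327.0, 27.0]), (0.85, [755.0, -36.0, 35.0]), (0.72, [434.0, -330.0, 27.0])]
[(0.46, [529.0, -332.0, 6.0])]
[(0.88, [762.0, -36.0, 162.0]), (0.79, [434.0, -330.0, 155.0]), (0.56, [614.0, -330.0, 157.0]), (0.44, [750.0, -247.0, 4.0])]
[(0.82, [755.0, -36.0, 34.0]), (0.71, [610.0, -326.0, 29.0]), (0.68, [436.0, -330.0, 26.0])]
[(0.65, [538.0, -236.0, -1.0]), (0.57, [535.0, -336.0, 4.0])]
```

View pics/g3.png

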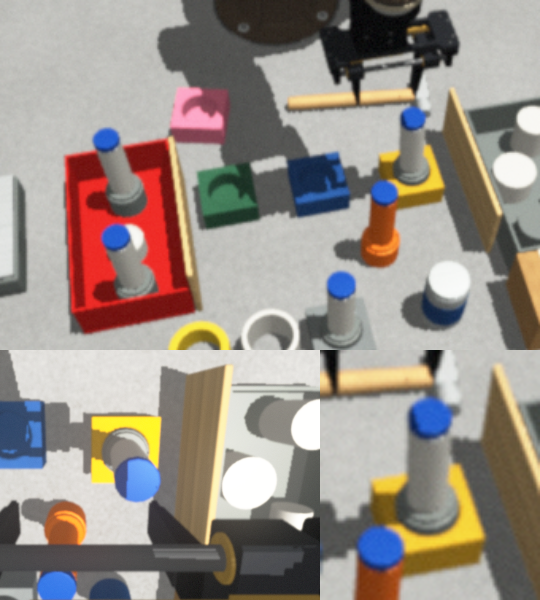

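Emit:
apply_moves(
  increments=[
    [[-0.3,0,3],[0,0,-0.5],8],
    [[0,0,2.4],[0,0,0],8],
    [[0,0,0],[0,0,0],8],
    [[0,0,0],[0,0,0],8],
    [[0,4,0],[0,0,0],8],
  ],
)

```text
t: 38.1
eef_pos: [504.5, 139.0, 227.2]
tcp_rot: [-1.571, -0.006, -0.007]
ft_force: [0.1, -0.3, -1.4]
opening: 0.842
```

Emit:
apply_moves(
  increments=[
    [[0,4,0],[0,0,0],8],
    [[0,3.2,0],[0,0,0],8],
    [[0,0.5,0],[0,0,0],7],
    [[0,0,0],[0,0,0],7],
    [[0,0,0],[0,0,0],6],
  ],
)

```text
t: 38.72
eef_pos: [505.5, 135.8, 148.6]
tcp_rot: [-1.571, -0.006, -0.011]
ft_force: [-0.1, -0.2, 1.5]
opening: 0.679
```

Emit:
apply_moves(
  increments=[
    [[-0.5,0.2,0.9],[0,-0.5,0.3],6],
    [[0,0,0.1],[0,0,0],5.5],
    [[0,0,0],[0,0,0],5],
    [[0,0,0],[0,0,0],5],
    [[0,0,0],[0,0,0],5],
  ],
)

```text
t: 39.35
eef_pos: [500.8, 146.9, 148.5]
tcp_rot: [-1.571, -0.004, -0.001]
ft_force: [-0.9, 0.3, 0.2]
opening: 0.526
```

Emit:
apply_moves(
  increments=[
    [[0,0,0],[0,0,0],3],
    [[0,0,0],[0,0,0],3],
    [[0,0,0],[0,0,0],3],
    [[0,0,0],[0,0,0],3],
    [[0,0,0],[0,0,0],3],
  ],
)

```text
t: 39.98
eef_pos: [500.9, 146.5, 148.4]
tcp_rot: [-1.571, -0.003, -0.001]
ft_force: [-0.5, -0.8, -0.2]
opening: 0.418
```

Press down gently to seat.

Emit:
apply_moves(
  increments=[
    [[0,0.15,0],[0,0,0],3],
    [[0,0.15,0],[0,0,0],3],
    [[0,0.1,0],[0,0,0],3],
    [[0,0.1,0],[0,0,0],3],
    [[0,0,0],[0,0,0],3],
  ],
)

```text
t: 40.6
eef_pos: [501.8, 146.4, 148.5]
tcp_rot: [-1.571, -0.009, -0.001]
ft_force: [-1.3, 0.1, -2.1]
opening: 0.416
```

Emit:
apply_moves(
  increments=[
    [[-0.1,0.3,-0.1],[0,0,0.4],3],
    [[0,0.3,0],[0,0,0],3],
    [[0,0.2,0],[0,0,0],3],
    [[0,0.2,0],[0,0,0],3],
    [[0,0,0],[0,0,0],3],
  ],
)

```text
t: 41.22
eef_pos: [505.7, 146.1, 148.2]
tcp_rot: [-1.568, -0.019, 0.0]
ft_force: [-1.0, -1.3, -1.8]
opening: 0.417
```

Emit:
apply_moves(
  increments=[
    [[-0.5,0.4,0],[0,0,1.1],3],
    [[0,0,0],[0,0,0],3],
    [[0,0.1,0],[0,0,0],3],
    [[0,0,0],[0,0,0],3],
    [[0,0,0],[0,0,0],3],
  ],
)

```text
t: 41.85
eef_pos: [503.0, 146.1, 146.8]
tcp_rot: [-1.568, -0.006, 0.001]
ft_force: [-2.4, -0.8, 5.4]
opening: 0.422
```

```bash
python3 - <<'E'
from h import *
s=readout.state(); print({k:np.round(v,3) for k,v in s.items()})
p=read_camera('scene')
cv2.imwrite('pics/g4.png',cv2.resize(p['img'][120:240,260:380],(600,600),interpolation=cv2.INTER_CUBIC)[:,:,::-1])
for t in('tube_a','hub_a'): print([(round(d['confidence'],2),c2w(p,d['point']).round().tolist()) for d in nets.mark_of(p,t)])
E
```

```text
{'t': np.float64(41.85), 'joints': array([ 0.156,  0.432,  1.886,  0.002,  0.817, -1.418]), 'qvel': array([-0.001, -0.001,  0.001, -0.002,  0.002,  0.   ]), 'tau': array([ 4.0200e-01, -4.9262e+01, -1.9901e+01,  2.4100e-01, -3.7300e-01,
       -1.9000e-02]), 'eef_pos': array([503.031, 146.109, 146.82 ]), 'tcp_rot': array([-1.568e+00, -6.000e-03,  1.000e-03]), 'ft_force': array([-2.381, -0.808,  5.444]), 'moment': array([-0.304,  0.245, -0.02 ]), 'opening': np.float64(0.422)}
[(0.97, [619.0, 61.0, 150.0]), (0.9, [442.0, -329.0, 155.0]), (0.78, [756.0, -31.0, 166.0]), (0.74, [500.0, 147.0, 157.0]), (0.69, [437.0, -329.0, 27.0]), (0.67, [610.0, -328.0, 152.0])]
[(0.97, [612.0, -328.0, 28.0]), (0.96, [436.0, -328.0, 25.0]), (0.95, [497.0, 146.0, 39.0]), (0.77, [753.0, -37.0, 38.0]), (0.62, [617.0, 62.0, 23.0])]
```

View pics/g4.png

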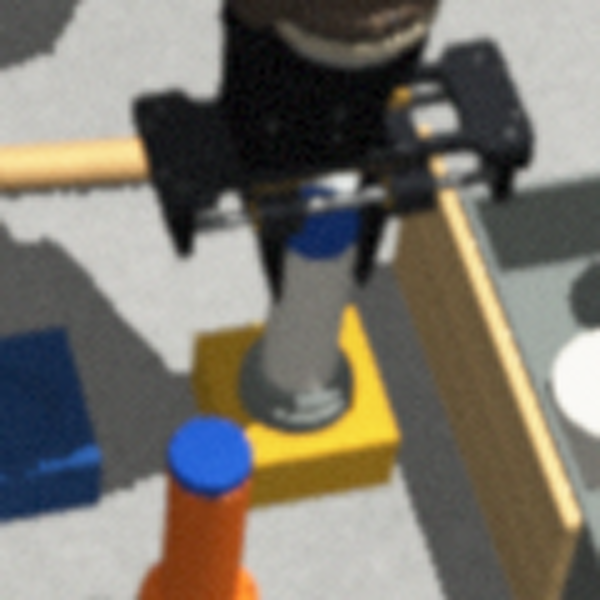

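Emit:
apply_moves(
  increments=[
    [[-0.3,0.3,-0.1],[0,0,0.4],3],
    [[0,0.1,0],[0,0,0],3],
    [[0,0,0],[0,0,0],7],
    [[0,0,0],[0,0,0],7],
    [[0,0,0],[0,0,0],7],
  ],
)

```text
t: 42.62
eef_pos: [503.0, 146.0, 145.7]
tcp_rot: [-1.566, -0.007, 0.001]
ft_force: [-0.6, 0.7, -0.1]
opening: 0.67
```

Emit:
apply_moves(
  increments=[
    [[0,-2,0],[0,0,0],8],
    [[0,-5,0],[0,0,0],8],
    [[0,-5,0],[0,0,0],8],
    [[0,-3,-3],[0,0,0],8],
    [[0,0,-4],[0,0,0],8],
  ],
)

```text
t: 43.25
eef_pos: [501.7, 75.5, 297.9]
tcp_rot: [-1.567, -0.003, 0.004]
ft_force: [0.4, 0.0, -0.6]
opening: 0.837
```

Emit:
apply_moves(
  increments=[
    [[0,0,-4],[0,0,0],8],
    [[0,0,-2],[0,0,0],8],
    [[0,0,0],[0,0,0],8],
    [[0,0,0],[0,0,0],8],
    [[0,0,0],[0,0,0],8],
  ],
)

```text
t: 43.88
eef_pos: [501.6, 13.2, 296.9]
tcp_rot: [-1.566, -0.002, 0.003]
ft_force: [0.2, -0.0, 0.2]
opening: 0.842
```

```bash
python3 - <<'E'
from h import *
s=readout.state(); print(s['t'],s['eef_pos'].round(),s['ft_force'].round(1))
p=read_camera('scene')
for t in('tube_a','hub_a','cap'): print([(round(d['confidence'],2),c2w(p,d['point']).round().tolist()) for d in nets.mark_of(p,t)])
cv2.imwrite('pics/g5.png',np.hstack([cv2.resize(p['img'][100:320,70:390],(480,330)),cv2.resize(p['img'][140:220,280:360],(320,330),interpolation=cv2.INTER_CUBIC)])[:,:,::-1])
E
```

```text
43.875 [502.  13. 297.] [ 0.2 -0.   0.2]
[(0.95, [623.0, 60.0, 153.0]), (0.94, [755.0, -31.0, 164.0]), (0.84, [607.0, -331.0, 154.0]), (0.76, [500.0, 146.0, 160.0]), (0.5, [497.0, 150.0, 10.0])]
[(0.86, [497.0, 145.0, 39.0]), (0.85, [756.0, -37.0, 36.0]), (0.85, [433.0, -326.0, 26.0]), (0.77, [616.0, 62.0, 25.0]), (0.72, [498.0, 144.0, 161.0]), (0.5, [501.0, 148.0, 11.0])]
[(0.29, [437.0, -328.0, 23.0])]
```

View pics/g5.png

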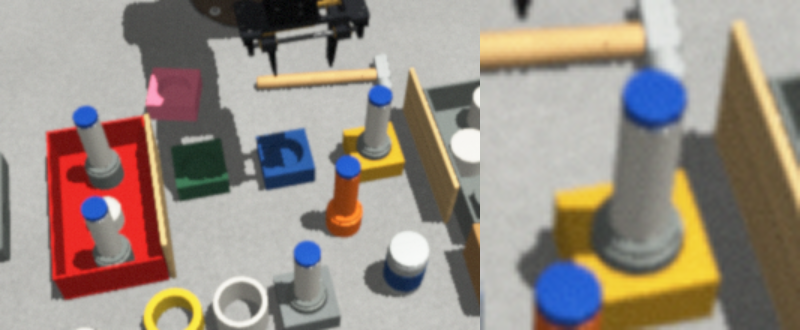

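The yellow stub is upright in its jig, about 160 mm at the tube point. Two stubs stand in the tote, and the bystanders are where they were. Handing in.

```bash
python3 -c "
from h import *
env.job_done(); print(readout.state()['t'])"
```

```text
the job is handed in; nothing more can be done
the job is handed in; nothing more can be done
```

I checked the stubs in the order blue, yellow, green, rocking each one left and then right. Blue and green are loose and now stand upright on the floor of the red tote. Yellow is sound and is still in its jig. I handed the job in at about 44 s of the 64 s allowed.

| Stub | Movement each side at the tube point | Force at that point (left / right) | Result |
|---|---|---|---|
| Blue | about 22 mm | 12 N / 12 N | loose; stayed leaning when let go |
| Yellow | about 12 mm | 10 N / 12 N | sound |
| Green | about 22 mm | 11.5 N / 9 N | loose |

- **In the tote:** the last pictures show the green stub at about (435, −329) and the blue stub at about (610, −329). The pipe cap is between them, unmoved.
- **Yellow reseated:** after the test its hub sat slightly tilted in the jig. I gripped it, pressed it down at about 5 N and let go. It now stands upright, with the tube point at (500, 146, 160).
- **Bystanders:** the grey jig's stub and the other things looked unmoved in the last pictures.
- **Disagreements:** the network put the yellow hub at 39 mm high against the expected 34.5 mm. It put the untouched grey-jig hub at 36 to 38 mm, so I took this as mostly measuring error. In the last picture it also failed to identify the green stub's tube, and it reported the cap only at low confidence, in the wrong place. All three stubs and the cap are plainly visible in that picture.

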